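# Balance a shanked clog sole on the domed block

## Task

Take the wooden clog sole off its sloped stand and balance it on top of the domed iron block, right side up and lying level, with nothing else holding it. A steel shank hidden in the wood makes one half heavier, so find its true balance point by feel. Do not put the sole down on the counter or on the flat-topped block, and leave the other things where they are.

Things in the scene. Friction and masses are not known exactly. Their poses are not given: they have to be found in the camera images.
- sole: The clog sole, pale wood, 185 mm long, 22 mm thick, both faces flat, about 0.3 kg. Origin: on the underside (the face on the stand), on the long centre line. x runs to the round toe (72 mm wide, ends at x = +94 mm), z out of the upper face; the heel (58 mm wide) ends at x = -91 mm. Its balance point is on the centre line, 11 mm above the underside, anywhere from x = -22 to +26 mm, new each time.
- sole_waist (a point): Middle of the sole's straight waist, where it is 50 mm wide, from x = -47 to +32 mm of the sole; this point is at x = -7 mm, half way through the thickness. Axes as the sole's.
- stand: Fixed steel display stand with a 34 mm wide sloped tongue on which the sole lies, toe up, heel against a stop. The tongue rises 0.66 rad (38 degrees) towards the stand's +x; the sole overhangs the tongue on both sides. The stop rises 16 mm above the tongue. Base plate 190 x 110 mm. Origin: centre of the base's underside, on the counter; the centre of the sole's underside is 92 mm above it.
- dome_top (a point): The highest point of the domed iron block: a fixed upright cylinder of 75 mm radius, whose top is a half ball of 75 mm radius. This point is 133 mm above the counter.
- dome: The domed iron block itself; origin: centre of its foot, on the counter.
- flat: A fixed iron block of the same 75 mm radius with a flat top, 103 mm high; not to be used. Origin: centre of its foot.
- jar: Clear jar with lid, 84 mm across, 120 mm high, loose, to be left alone. Origin: centre of its foot.
- tin: Low metal polish tin, 84 mm across, 35 mm high, loose, to be left alone. Origin: centre of its foot.
- hammer: Hammer lying on the counter, about 0.3 m long, loose, to be left alone. Origin on the counter; x along the handle to the head.
There are look-alikes about, which are no part of the job. Leave any blue look-alike of the stand alone. Leave any green look-alike of the sole alone.

How it is judged:
By the outcome, as a careful person would: the job done as asked, in the order asked, and still so for the second after the job is handed in, with the robot touching nothing.
It also fails if it takes over 64 s, if anything falls off the work surface, if the arm or the gripper's body presses on something with over 40 N, if the wrist force passes 120 N, or if a joint passes its speed limit or range.

## Robot

A 6-joint arm with a two-finger parallel gripper is mounted at the origin on the work surface. World frame = base frame: x ahead of the robot, y to its left, z up, the work surface at z = 0. Lengths are in m, angles in rad, forces in N, time in s.
With the tool pointing down it reaches from about 0.3 to 0.75 m from the base axis. Payload 8.5 kg.
Tool frame: the origin (TCP) lies at the very end of the fingers, on their centre line; the grasp point (between the pads) lies 19 mm behind it (env.hold_point_z is the distance from the TCP to the grasp point, in m); z points along the fingers, y is the line along which they close (so a half turn about z gives the same grasp; the last joint's range is limited). The gripper opens to 85 mm and grips with 20 to 120 N. Pads are 22 mm wide; open, the fingers measure 114 mm over their backs; the gripper's body (76 mm by 85 mm) begins 54 mm behind the grasp point. The pads swing forward as they close: fully open they stand 13 mm farther back than shut.
Start: joints at [-1.463, 0.381, 1.297, -0, 1.464, -0.215], TCP at [0.174, -0.522, 0.231] pointing down, gripper open.
Joint ranges: [-3.11, 3.11], [-0.89, 2.33], [0.22, 2.48], [-1.42, 4.56], [0.17, 2.85], [-2.88, 2.88]. Speed limits (rad/s): [2.39, 2.39, 3.14, 3.14, 3.14, 3.14].

## Interface

Orientations are given as [roll, pitch, yaw] about the fixed x, y, z axes, in that order (R = Rz(yaw) Ry(pitch) Rx(roll)).
In Python, from workcell import readout, capture, env gives the robot as it stands.
- The arm moves only by the tool send_rows, never from a script. Its argument "deltas" is a list of rows, each a list of 3 entries, a list of its own where there are three numbers: the turn, a rotation vector about the tool's x, y, z in rad, then the shift along the tool's x, y, z in cm, then the closure, from 0 (fully open) to 1 (shut). In form: [[[wx, wy, wz], [x, y, z], grip], ...]. A call has 1 to 5 rows; each row shifts and turns the commanded pose from where the row before left it, along the tool's axes as they then stand; what a row does not reach is not made up. A row lasts 1/8 s, in which the tool goes at most 62.5 mm and 10.7 degrees, less where a joint would pass 70% of its speed; a pose out of reach is approached as far as the arm can. A call is refused whole if a number of a shift passes 6.25 or a number of a turn 0.188, either way. A call with a gripper value outside its range is refused whole. The fingers move at their own pace and stop on an object; "squeeze" is the grip in N (left out, the last holds). Time passes only in rows, so rows that do not move let the fingers close. It gives the time, the measured TCP pose, the force, the opening and the grip force at its end, in the units of the state.
- readout.get_state(): the state, without advancing time (a new reading comes with each control period).
- capture(name): name is "scene" or "top"; returns a dict with "img" (420x560x3 uint8, red, green, blue), "fx", "fy", "cx", "cy" (pixels), "k1" (the pictures are not rectified: a ray, as slopes to the right and down, at radius r is drawn at 1 + k1 r^2 times it, then the intrinsics apply), "origin" and "rotation" of the camera in the world. Camera axes: x right, y up, looking along -z (the intrinsics and any distortion apply to the point x, -y, -z); pixel columns grow to the right and rows downward; lengths in m; the calibration is good to about 2 mm. A picture is of the moment at which its call begins. There is no depth.
- env.job_done(): hands the job in; it is judged then, once.
The state is a dict: "time_s": time; "q": joint angles; "qvel": joint speeds; "effort": joint torques, N m; "tool_pos": TCP position; "orientation": TCP orientation; "contact_force": force on the tool from outside, world axes, zero at the start; "wrist_torque": the same for the moment, N m; "width": opening from 0.0 (shut) to 1.0 (fully open); "finger_force": force on a finger pad.
Only numpy, scipy, OpenCV 4.12 (cv2) and the standard library are available. Lean on these libraries where they do the work, as an engineer would, in place of code of your own. Each camera call takes 0.05 s, during which the arm holds its last target. There are 200 camera calls.

## Working session

There is one attempt and no reset: what is moved stays moved. The work goes in short steps, Python scripts to look and compute and a tool call to move; the robot and the scene stay as the last step left them, time stands still between calls to the robot, and variables do not carry over. Pictures are saved under pics/ and viewed, at most 10 in all, crops included, and the job is handed in when it is done.

Besides the shell and the picture viewer there is one more tool, called by a JSON object that holds its "fn" and its "kwargs", one argument or row to a line. send_rows: Moves the arm, as the interface text tells. Its arguments: {"type":"object","properties":{"deltas":{"type":"array"},"squeeze":{"type":"number"}},"required":["deltas"]}

```bash
mkdir -p pics; ls
python3 - <<'E'
from workcell import readout, capture, env
import cv2,numpy as np
print(readout.get_state())
ims=[]
for n in("scene","top"):
    c=capture(n); cv2.imwrite(f"pics/{n}0.png",c["img"][:,:,::-1]); print(n,{k:np.round(v,4).tolist() for k,v in c.items() if k!="img"})
E
```

```text
pics
{'time_s': 0.0, 'q': array([-1.46330898e+00,  3.81199364e-01,  1.29826904e+00, -4.29836238e-05,
        1.46360905e+00, -2.15298847e-01]), 'qvel': array([-0.00068394,  0.00156544,  0.00154257,  0.00190907,  0.00217735,
        0.00130759]), 'effort': array([ 3.66626000e-04, -4.48465276e+01, -2.31277263e+01, -1.19178630e-04,
        4.78472386e-03, -6.48456904e-06]), 'tool_pos': array([ 0.1744202 , -0.52129316,  0.23070719]), 'orientation': array([-3.14013301e+00, -2.75467573e-04,  3.22790626e-01]), 'contact_force': array([-0.30302218, -0.43309175, -0.40883878]), 'wrist_torque': array([-0.0333986 , -0.01389759,  0.00057592]), 'finger_force': 0.0, 'width': 0.998240429750572}
scene {'fx': 418.7967, 'fy': 418.7967, 'cx': 275.6685, 'cy': 202.2563, 'k1': -0.0148, 'origin': [1.1759, 0.6274, 0.824], 'rotation': [0.8272, 0.0193, 2.263]}
top {'fx': 487.1202, 'fy': 487.1202, 'cx': 287.8168, 'cy': 211.6499, 'k1': -0.0104, 'origin': [0.4593, 0.085, 1.3326], 'rotation': [0.0941, -0.0051, -1.5877]}
```

View pics/scene0.png

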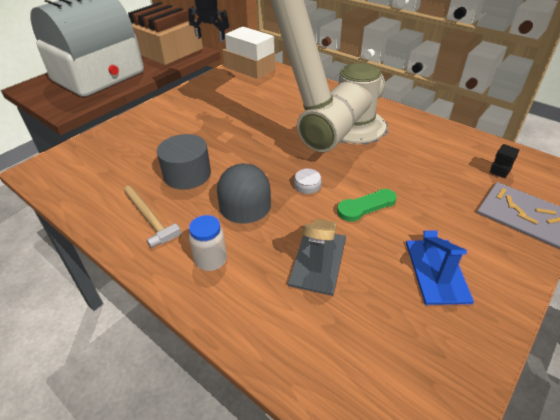

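View pics/top0.png

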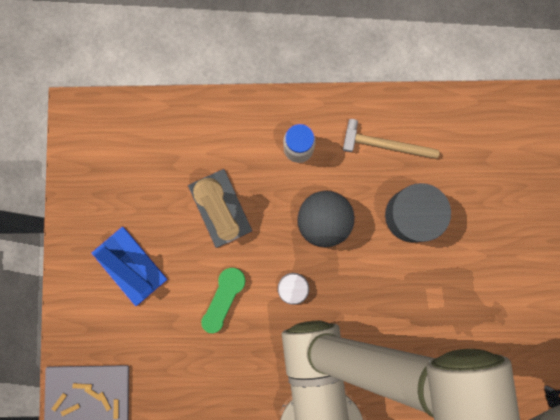

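The top view shows the sole at (218,210): round toe at (208,190), heel at (230,235), on the dark stand. The dome is at (326,218), the flat block at (418,213), the jar at (299,140), the tin at (293,289) and the hammer at (395,145). 

Possible mix-ups: the green sole at (223,300), the blue stand at (130,265), and the flat block at (418,213) for the dome at (326,218). I choose the pale sole on the dark stand and the domed block. One close crop to check.

```bash
cat > h.py <<'E'
import numpy as np,cv2
from scipy.spatial.transform import Rotation as R
def rot(rpy): return R.from_euler('xyz',rpy)
def proj(c,P):
    p=rot(c["rotation"]).inv().apply(np.atleast_2d(P)-np.array(c["origin"]))
    u=np.c_[p[:,0],-p[:,1]]/(-p[:,2:3]); u=u*(1+c["k1"]*(u**2).sum(1,keepdims=True))
    return u*[c["fx"],c["fy"]]+[c["cx"],c["cy"]]
def onplane(c,uv,z):
    K=np.array([[c["fx"],0,c["cx"]],[0,c["fy"],c["cy"]],[0,0,1.]])
    u=cv2.undistortPoints(np.array(uv,float).reshape(-1,1,2),K,np.array([c["k1"],0,0,0.])).reshape(-1,2)
    d=rot(c["rotation"]).apply(np.c_[u[:,0],-u[:,1],-np.ones(len(u))]); o=np.array(c["origin"])
    return o+d*((z-o[2])/d[:,2:3])
E
python3 - <<'E'
from h import *
from workcell import capture
t=capture("top");s=capture("scene")
a=cv2.resize(t["img"][160:260,180:260],None,fx=5,fy=5,interpolation=cv2.INTER_CUBIC)
b=cv2.resize(s["img"][210:310,280:360],None,fx=5,fy=5,interpolation=cv2.INTER_CUBIC)
cv2.imwrite("pics/crop.png",np.hstack([a,b])[:,:,::-1])
E
```

```text
(no output)
```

View pics/crop.png

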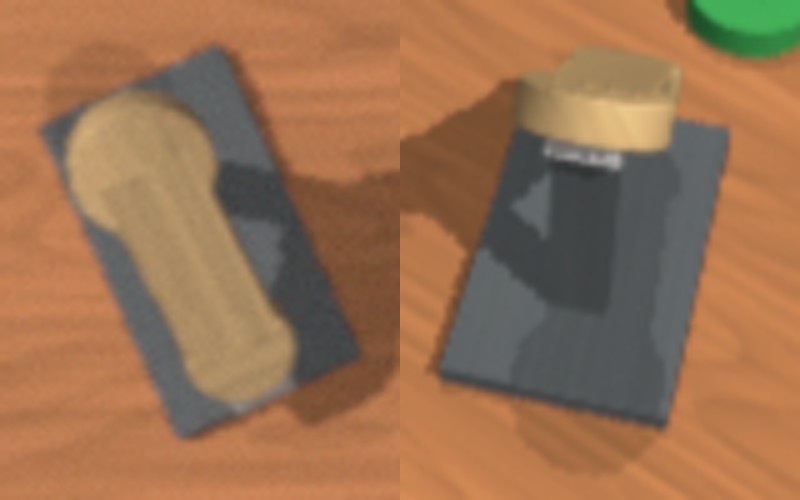

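The crop confirms it: the pale wooden sole lies on the dark grey stand, round toe up at top-view (208,192), heel at (229,236). The base plate corners in the top view are (224,169), (188,186), (216,248) and (252,230). Next I fit the outlines in both views.

```bash
cat > fit.py <<'E'
from h import *
from scipy.optimize import minimize
def outline(n=40):
    a=np.linspace(-np.pi/2,np.pi/2,n)
    ta=np.arcsin(25/36); toe=np.linspace(-np.pi+ta,np.pi-ta,n); hb=np.arcsin(25/29); he=np.linspace(hb,2*np.pi-hb,n)
    return np.r_[np.c_[58+36*np.cos(toe),36*np.sin(toe)],np.c_[-62+29*np.cos(he),29*np.sin(he)]]/1000
def mask(c,box,h0=14,s0=60,h1=26,v0=60):
    x0,y0,x1,y1=box; m=np.zeros(c["img"].shape[:2],bool)
    H=cv2.cvtColor(c["img"],cv2.COLOR_RGB2HSV); q=(H[...,0]>=h0)&(H[...,0]<=h1)&(H[...,1]>=s0)&(H[...,2]>=v0)
    m[y0:y1,x0:x1]=q[y0:y1,x0:x1]
    n,l,st,_=cv2.connectedComponentsWithStats(m.astype(np.uint8))
    return l==1+np.argmax(st[1:,4])
O=outline()
def sil(c,T,p,box,k=4):
    x0,y0,x1,y1=box; I=np.zeros(((y1-y0)*k,(x1-x0)*k),np.uint8)
    f=[((proj(c,T.apply(np.c_[O,np.full(len(O),z)])+p)-[x0-.5,y0-.5])*k*16-8).astype(np.int32) for z in(0,.022)]
    for q in f: cv2.fillPoly(I,[q],1,shift=4)
    for i in range(len(O)):
        j=(i+1)%len(O); cv2.fillConvexPoly(I,np.array([f[0][i],f[0][j],f[1][j],f[1][i]]),1,shift=4)
    return cv2.resize(I.astype(np.float32),(x1-x0,y1-y0),interpolation=cv2.INTER_AREA)
def fit(views,x0,pr=None,step=(.01,.01,.01,.1,.1,.05)):
    # x: pos(3), yaw,pitch(toe up +),roll
    tr=lambda x:R.from_euler('ZYX',[x[3],-x[4],x[5]])
    def cost(x):
        e=sum(np.abs(sil(c,tr(x),x[:3],b)-m[b[1]:b[3],b[0]:b[2]]).sum() for c,m,b in views)
        return e+(pr(x) if pr else 0)
    x=np.array(x0,float)
    for s in(1,.3,.1):
        S=np.vstack([x]+[x+np.eye(len(x))[i]*step[i]*s for i in range(len(x))])
        r=minimize(cost,x,method='Nelder-Mead',options=dict(initial_simplex=S,maxiter=600,xatol=1e-5,fatol=.01)); x=r.x
    return x,r.fun,[int(m.sum()) for _,m,_ in views]
E
python3 - <<'E'
from fit import *
from workcell import capture
t=capture("top");s=capture("scene")
bt=(185,165,260,260);bs=(290,210,350,260)
mt=mask(t,bt);ms=mask(s,bs)
cv2.imwrite("pics/m.png",np.hstack([mt,ms])*255)
g=onplane(t,[[218,212]],.1)[0]
d=onplane(t,[[208,190],[230,235]],.1);yaw=np.arctan2(*(d[0]-d[1])[[1,0]])
x,f,n=fit([(t,mt,bt),(s,ms,bs)],[*g,yaw,.66,0],lambda x:3e3*x[5]**2)
print("sole",np.round(x,4),f,n)
# base plate
c=np.array([[222,45],[42,128],[182,438],[358,352]])/5+[180,160]-.5
for z in(0,.01): 
  P=onplane(t,c,z);print("plate",z,P[:,:2].round(4).tolist(),P.mean(0).round(4),np.linalg.norm(P-np.roll(P,1,0),axis=1).round(3))
c=np.array([[728,125],[665,425],[440,378]])/5+[200,210]-.5
print(onplane(s,c,.008)[:,:2].round(4).tolist())
# dome
def dm(c,pt):
    H=cv2.cvtColor(c["img"],cv2.COLOR_RGB2HSV); 
    m=((H[...,1]<70)&(H[...,2]<110)).astype(np.uint8); m=cv2.morphologyEx(m,cv2.MORPH_OPEN,np.ones((3,3)))
    n,l=cv2.connectedComponents(m); return l==l[pt[1],pt[0]]
A,B=dm(t,(326,218)),dm(s,(243,195)); print(A.sum(),B.sum())
u=np.linspace(0,2*np.pi,60)
def body(x,y,h,flat):
    P=[np.c_[.075*np.cos(u),.075*np.sin(u),0*u]]
    if flat: P.append(P[0]+[0,0,h])
    else:
        for e in np.linspace(0,np.pi/2,20): P.append(np.c_[.075*np.cos(e)*np.cos(u),.075*np.cos(e)*np.sin(u),0*u+h-.075+.075*np.sin(e)])
    return np.vstack(P)+[x,y,0]
def sil2(c,P,k=4):
    I=np.zeros((420*k,560*k),np.uint8);q=cv2.convexHull(((proj(c,P)+.5)*k*16-8).astype(np.float32)).astype(np.int32)
    cv2.fillConvexPoly(I,q,1,shift=4);return cv2.resize(I.astype(np.float32),(560,420),interpolation=cv2.INTER_AREA)
for nm,pt,ps,h,fl in(("dome",(326,218),(243,195),.133,0),("flat",(418,213),(186,160),.103,1)):
    A,B=dm(t,pt),dm(s,ps);g=onplane(t,[pt],.06)[0]
    co=lambda x:sum(np.abs(sil2(c,body(*x,fl))-m).sum() for c,m in((t,A),(s,B)))
    x0=np.array([g[0],g[1],h]);r=minimize(co,x0,method='Nelder-Mead',options=dict(initial_simplex=np.vstack([x0,x0+np.eye(3)*.01]),xatol=1e-4,fatol=.1))
    print(nm,r.x.round(4),r.fun,A.sum(),B.sum())
print("jar,tin",onplane(t,[[300,140]],.12).round(3),onplane(t,[[293,289]],.035).round(3))
E
```

```text
sole [0.588  0.2593 0.0906 0.4249 0.6669 0.0202] 95.22294041485574 [1507, 584]
plate 0 [[0.7078, 0.2512], [0.663, 0.3507], [0.491, 0.274], [0.5363, 0.1775]] [0.5995 0.2634 0.    ] [0.187 0.109 0.188 0.107]
plate 0.01 [[0.7059, 0.2499], [0.6615, 0.3487], [0.4907, 0.2726], [0.5358, 0.1768]] [0.5985 0.262  0.01  ] [0.185 0.108 0.187 0.106]
[[0.4856, 0.2733], [0.664, 0.3536], [0.7086, 0.2559]]
2453 2427
dome [ 0.5585 -0.0224  0.1277] 396.3125 2453 2427
flat [ 0.5679 -0.2651  0.095 ] 227.9375 2975 2323
jar,tin [[0.756 0.043 0.12 ]] [[0.376 0.066 0.035]][ WARN:0@2.960] global loadsave.cpp:1063 imwrite_ Unsupported depth image for selected encoder is fallbacked to CV_8U.
```

```bash
cat > go.py <<'E'
from h import *
from workcell import readout, env
def go(p,Rt):
    s=readout.get_state();C=rot(s["orientation"])
    print("t %.2f"%s["time_s"],"shift cm",(C.inv().apply(p-s["tool_pos"])*100).round(2),"turn",(C.inv()*Rt).as_rotvec().round(4))
def soleR(yaw,pitch,roll=0): return R.from_euler('ZYX',[yaw,-pitch,roll])
FL=R.from_euler('x',np.pi)
E
python3 - <<'E'
from fit import *
from go import *
from workcell import capture
print(env.hold_point_z)
t=capture("top");s=capture("scene")
bt=(185,165,260,260);bs=(290,210,350,260)
mt=mask(t,bt);ms=mask(s,bs);v=[(t,mt,bt),(s,ms,bs)]
x0=np.array([.588,.2593,.0906,.4249,.6669,0])
x,f,n=fit(v,x0,lambda x:3e4*x[5]**2+1e6*(x[2]-.092)**2+1e4*(x[4]-.66)**2);print(x.round(4),f)
for k in v:
    x,f,n=fit([k],x0,lambda x:1e5*x[5]**2+1e7*(x[2]-.092)**2+1e5*(x[4]-.66)**2);print(x.round(4),f)
p=np.array([.588,.2593,.091]);Rs=soleR(.42,.66)
go(p+Rs.apply([-.002,0,.10]),soleR(.42,0)*FL)
E
```

```text
0.0187
[0.5878 0.2591 0.0906 0.4274 0.6668 0.0018] 95.5664166638501
[ 0.588   0.2588  0.0919  0.4258  0.6619 -0.0008] 56.494113153949314
[5.882e-01 2.612e-01 9.200e-02 4.130e-01 6.617e-01 1.000e-04] 25.90023909324795
t 0.40 shift cm [ 57.73 -60.32   6.26] turn [-0.0002 -0.0001 -0.0972]
```

{"fn": "send_rows", "kwargs": {
  "deltas": [
    [[0, 0, 0], [4.1, -4.3, 0], 0],
    [[0, 0, 0], [4.1, -4.3, 0], 0],
    [[0, 0, 0], [4.1, -4.3, 0], 0],
    [[0, 0, 0], [4.1, -4.3, 0], 0],
    [[0, 0, 0], [4.1, -4.3, 0], 0]
  ],
  "squeeze": 60
}}

```text
time_s: 1.02
tool_pos: [0.3011, -0.251, 0.2315]
orientation: [3.141, -0.0, 0.322]
contact_force: [0.9, 0.1, 0.0]
width: 0.998
finger_force: 0.0
```

{"fn": "send_rows", "kwargs": {
  "deltas": [
    [[0, 0, 0], [4.1, -4.3, 0], 0],
    [[0, 0, 0], [4.1, -4.3, 0], 0],
    [[0, 0, 0], [4.1, -4.3, 0], 0],
    [[0, 0, 0], [4.1, -4.3, 0], 0],
    [[0, 0, 0], [4.1, -4.3, 0], 0]
  ]
}}

```text
time_s: 1.65
tool_pos: [0.4275, 0.0182, 0.2316]
orientation: [3.141, -0.001, 0.323]
contact_force: [0.7, -2.7, 0.7]
width: 1.0
finger_force: 0.0
```

{"fn": "send_rows", "kwargs": {
  "deltas": [
    [[0, 0, -0.097], [4.1, -4.3, 0], 0],
    [[0, 0, 0], [3.0, -3.5, 0], 0],
    [[0, 0, 0], [0, 0, 0], 0]
  ]
}}

```text
time_s: 2.02
tool_pos: [0.4655, 0.1166, 0.2311]
orientation: [-3.141, 0.0, 0.424]
contact_force: [-0.5, -0.9, -0.4]
width: 0.999
finger_force: 0.0
```

Run:
```python
from go import *
s=readout.get_state();print(s["tool_pos"],s["orientation"],s["q"],s["contact_force"],s["wrist_torque"])
p=np.array([.588,.2597,.0915]);Rs=soleR(.42,.664)
go(p+Rs.apply([0,0,.10]),Rs*FL)
```

```text
[0.46547808 0.11664634 0.23105008] [-3.14123448e+00  4.53895492e-05  4.24025372e-01] [-2.00449703e-03  2.57896678e-01  1.48296931e+00  3.11894109e-04
  1.40091603e+00  1.14471371e+00] [-0.45584866 -0.94001878 -0.43475127] [-0.01582065  0.05857221 -0.01392813]
t 2.02 shift cm [10.89 -8.02  6.08] turn [-0.0017  0.664   0.0038]
```

{"fn": "send_rows", "kwargs": {
  "deltas": [
    [[0, 0, 0], [5.4, -4.0, 0], 0],
    [[0, 0, 0], [5.5, -4.0, 0], 0],
    [[0, 0.166, 0], [0, 0, 0], 0],
    [[0, 0.166, 0], [0, 0, 0], 0],
    [[0, 0.166, 0], [0, 0, 0], 0]
  ]
}}

```text
time_s: 2.65
tool_pos: [0.5272, 0.2219, 0.2318]
orientation: [3.14, -0.504, 0.419]
contact_force: [1.0, 0.5, -1.3]
width: 1.001
finger_force: 0.0
```

{"fn": "send_rows", "kwargs": {
  "deltas": [
    [[0, 0.166, 0], [0, 0, 0], 0],
    [[0, 0, 0], [0, 0, 0], 0],
    [[0, 0, 0], [0, 0, 0], 0]
  ]
}}

```text
time_s: 3.02
tool_pos: [0.5281, 0.2225, 0.2322]
orientation: [3.141, -0.663, 0.42]
contact_force: [0.2, 0.5, 0.3]
width: 0.998
finger_force: 0.0
```

Run:
```python
from go import *
s=readout.get_state();print(s["contact_force"],s["wrist_torque"])
p=np.array([.588,.2597,.0915]);Rs=soleR(.42,.664)
go(p+Rs.apply([0,0,.0]),Rs*FL)
```

```text
[0.19844709 0.54845932 0.25406884] [-0.06108131  0.21651065  0.01391673]
t 3.02 shift cm [-3.15 -0.96 15.39] turn [ 0.0007  0.0009 -0.0002]
```

{"fn": "send_rows", "kwargs": {
  "deltas": [
    [[0, 0, 0], [-3.1, -1.0, 0], 0],
    [[0, 0, 0], [0, 0, 5.0], 0],
    [[0, 0, 0], [0, 0, 4.0], 0],
    [[0, 0, 0], [0, 0, 0], 0]
  ]
}}

```text
time_s: 3.52
tool_pos: [0.5526, 0.2453, 0.1394]
orientation: [-3.14, -0.66, 0.42]
contact_force: [-0.7, 0.1, 0.2]
width: 1.004
finger_force: 0.0
```

Run:
```python
from go import *
from workcell import capture
s=readout.get_state();print(s["contact_force"],s["wrist_torque"])
p=np.array([.588,.2597,.0915]);Rs=soleR(.42,.664)
go(p+Rs.apply([0,0,.0]),Rs*FL)
t=capture("top");q=capture("scene")
a=cv2.resize(t["img"][150:270,170:270],None,fx=4,fy=4);b=cv2.resize(q["img"][150:270,270:370],None,fx=4,fy=4)
cv2.imwrite("pics/pre.png",np.hstack([a,b])[:,:,::-1])
```

```text
[-0.6863979   0.07398167  0.15491591] [-0.15972221  0.22274489  0.02778295]
t 3.52 shift cm [0.08 0.14 6.13] turn [-0.0017  0.0039  0.0001]
```

View pics/pre.png

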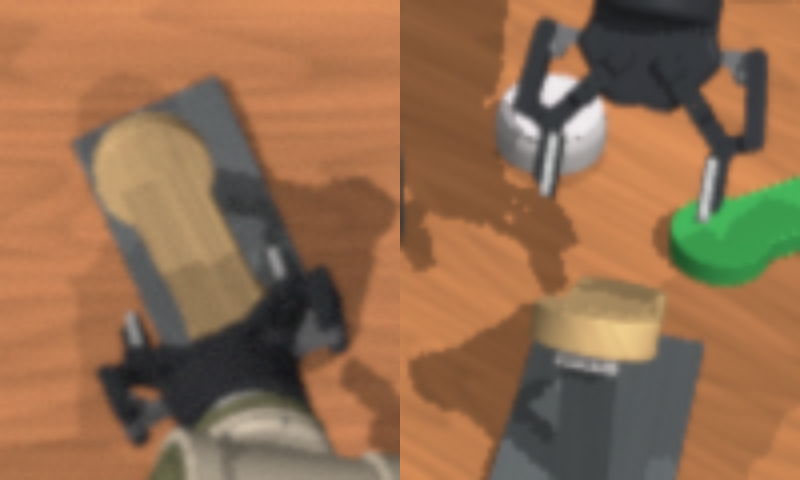

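The fingers straddle the waist evenly: tips at crop-left (130,320) and (275,260), with the sole between them. Now I advance and close.

{"fn": "send_rows", "kwargs": {
  "deltas": [
    [[0, 0, 0], [0.1, 0.1, 3.2], 0],
    [[0, 0, 0], [0, 0, 3.0], 0],
    [[0, 0, 0], [0, 0, 0], 0]
  ]
}}

```text
time_s: 4.0
tool_pos: [0.5877, 0.2598, 0.0934]
orientation: [-3.141, -0.664, 0.42]
contact_force: [-0.2, 0.5, 0.4]
width: 1.002
finger_force: 0.0
```

Run:
```python
from go import *
from workcell import capture
s=readout.get_state();print(s["contact_force"],s["wrist_torque"])
p=np.array([.588,.2597,.0915]);Rs=soleR(.42,.664)
go(p,Rs*FL)
```

```text
[-0.23971315  0.52350909  0.43494721] [-0.07694172  0.28397496  0.00911882]
t 4.00 shift cm [-0.1   0.02  0.17] turn [-0.0006  0.0002  0.    ]
```

{"fn": "send_rows", "kwargs": {
  "deltas": [
    [[0, 0, 0], [0, 0, 0], 0.3],
    [[0, 0, 0], [0, 0, 0], 0.5],
    [[0, 0, 0], [0, 0, 0], 0.7],
    [[0, 0, 0], [0, 0, 0], 0.8],
    [[0, 0, 0], [0, 0, 0], 0.8]
  ],
  "squeeze": 50
}}

```text
time_s: 4.62
tool_pos: [0.5872, 0.2595, 0.0949]
orientation: [3.141, -0.666, 0.419]
contact_force: [-6.9, -3.3, 8.5]
width: 0.573
finger_force: 50.9
```

{"fn": "send_rows", "kwargs": {
  "deltas": [
    [[0, 0, 0], [0, 0, -1.0], 0.8],
    [[0, 0, 0], [0, 0, -3.0], 0.8],
    [[0, 0, 0], [0, 0, -5.0], 0.8],
    [[0, 0, 0], [0, 0, -5.0], 0.8],
    [[0, 0, 0], [0, 0, 0], 0.8]
  ]
}}

```text
time_s: 5.25
tool_pos: [0.5072, 0.224, 0.2064]
orientation: [3.14, -0.668, 0.421]
contact_force: [1.0, 0.2, -2.1]
width: 0.571
finger_force: 53.9
```

{"fn": "send_rows", "kwargs": {
  "deltas": [
    [[0, -0.166, 0], [0, 0, 0], 0.8],
    [[0, -0.166, 0], [0, 0, 0], 0.8],
    [[0, -0.166, 0], [0, 0, 0], 0.8],
    [[0, -0.166, 0], [0, 0, 0], 0.8],
    [[0, 0, 0], [0, 0, 0], 0.8]
  ]
}}

```text
time_s: 5.88
tool_pos: [0.5098, 0.2249, 0.2016]
orientation: [-3.141, 0.001, 0.42]
contact_force: [0.4, -0.7, -3.0]
width: 0.572
finger_force: 53.8
```

Run:
```python
from go import *
from workcell import capture
F=[];T=[]
for i in range(12):
    capture("top"); s=readout.get_state();F.append(s["contact_force"]);T.append(s["wrist_torque"])
F=np.array(F);T=np.array(T);print(F.mean(0),F.std(0),T.mean(0),T.std(0),s["tool_pos"],s["orientation"],s["width"],s["finger_force"],s["time_s"])
C=rot(s["orientation"]);print("torque in tool",C.inv().apply(T.mean(0)))
```

```text
[-0.07075713  0.0105716  -3.13908965] [0.30698583 0.38508672 0.43850428] [ 0.0036683  -0.03354957  0.00336089] [0.02475422 0.03310772 0.02693881] [0.50855735 0.22441783 0.20351057] [ 3.14155539e+00 -4.29342023e-04  4.19769405e-01] 0.5734893052387016 53.78723502159119 6.475
torque in tool [-0.01032185  0.03213203 -0.00336412]
```

Run:
```python
from fit import *
from go import *
from workcell import capture
T=[];I={"top":[],"scene":[]}
for i in range(30):
    n=("top","scene")[i%2];c=capture(n);I[n].append(c["img"].astype(float));I[n+"c"]=c; s=readout.get_state();T.append(s["wrist_torque"])
C=rot(s["orientation"]);T=C.inv().apply(np.array(T));print(T.mean(0),T.std(0)/30**.5,s["time_s"])
u=np.linspace(0,2*np.pi,90)
def body(x,y,h):
    P=[np.c_[.075*np.cos(u),.075*np.sin(u),0*u]]
    for e in np.linspace(0,np.pi/2,30): P.append(np.c_[.075*np.cos(e)*np.cos(u),.075*np.cos(e)*np.sin(u),0*u+h-.075+.075*np.sin(e)])
    return np.vstack(P)+[x,y,0]
def sil2(c,P,k=4):
    J=np.zeros((420*k,560*k),np.uint8);q=cv2.convexHull(((proj(c,P)+.5)*k*16-8).astype(np.float32)).astype(np.int32)
    cv2.fillConvexPoly(J,q,1,shift=4);return cv2.resize(J.astype(np.float32),(560,420),interpolation=cv2.INTER_AREA)
V=[];pics=[]
for n,pt in(("top",(326,218)),("scene",(243,195))):
    m=np.mean(I[n],0);c=I[n+"c"]
    A=(m[...,0]/(m[...,2]+1)<1.5)
    l=cv2.connectedComponents(cv2.morphologyEx(A.astype(np.uint8),cv2.MORPH_OPEN,np.ones((3,3))))[1];A=l==l[pt[1],pt[0]]
    V.append((c,A,pt,m))
def run(V,h=None):
    co=lambda x:sum(np.abs(sil2(c,body(x[0],x[1],h or x[2]))-A).sum() for c,A,_,_ in V)
    x0=np.array([.5585,-.0224,.133]);r=minimize(co,x0,method='Nelder-Mead',options=dict(initial_simplex=np.vstack([x0,x0+np.eye(3)*.01]),xatol=1e-4,fatol=.1))
    print(r.x.round(4),r.fun,[int(v[1].sum()) for v in V]);return r.x
x=run(V);run(V,.133);run(V[:1],.133);run(V[1:],.133)
for c,A,pt,m in V:
    x0,y0=pt[0]-50,pt[1]-50;o=cv2.resize(m[y0:y0+100,x0:x0+100].astype(np.uint8)[:,:,::-1],None,fx=4,fy=4).copy()
    for M,col in((A.astype(np.float32),(0,0,255)),(sil2(c,body(*x)),(0,255,0))):
        cs=cv2.findContours((cv2.resize(M[y0:y0+100,x0:x0+100],None,fx=4,fy=4)>.5).astype(np.uint8),0,1)[0];cv2.drawContours(o,cs,-1,col,1)
    pics.append(o)
cv2.imwrite("pics/dome.png",np.hstack(pics))
```

```text
[0.00762168 0.0427743  0.00257928] [0.00619074 0.00578479 0.00509715] 7.975
[ 0.5587 -0.0218  0.129 ] 195.25 [2502, 2638]
[ 0.5593 -0.0212  0.137 ] 233.9375 [2502, 2638]
[ 0.5602 -0.022   0.1358] 138.625 [2502]
[ 0.5591 -0.0206  0.1373] 86.8125 [2638]
```

View pics/dome.png

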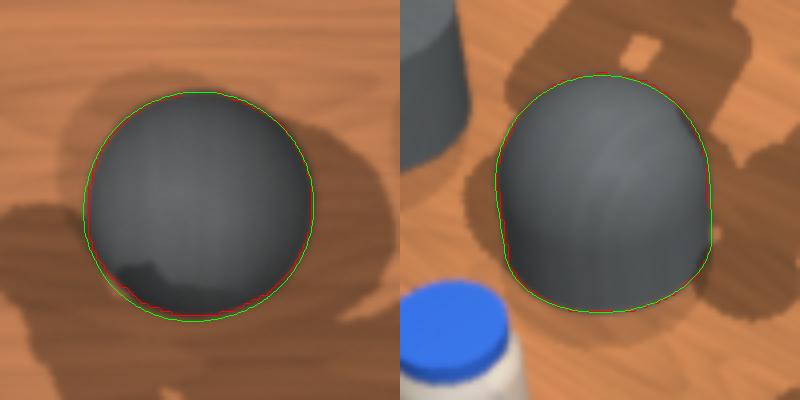

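The green outline sits on the dome's edge in both views (crops centred at top (326,218) and scene (243,195)). That puts the dome top at about (0.559, -0.0215), 0.13 high. The wrist torque puts the balance point about 12.7 mm to the heel side of the grip.

Run:
```python
from go import *
go(np.array([.5706,-.0163,.16]),soleR(.42,0)*FL)
```

```text
t 7.97 shift cm [-4.15 24.51  4.34] turn [ 0.     -0.     -0.0002]
```

{"fn": "send_rows", "kwargs": {
  "deltas": [
    [[0, 0, 0], [-0.8, 4.9, 0], 0.8],
    [[0, 0, 0], [-0.8, 4.9, 0], 0.8],
    [[0, 0, 0], [-0.8, 4.9, 0], 0.8],
    [[0, 0, 0], [-0.8, 4.9, 0], 0.8],
    [[0, 0, 0], [-0.9, 4.9, 0], 0.8]
  ]
}}

```text
time_s: 8.6
tool_pos: [0.5713, -0.0176, 0.2034]
orientation: [3.142, -0.0, 0.42]
contact_force: [1.6, 0.8, -3.7]
width: 0.57
finger_force: 53.9
```

{"fn": "send_rows", "kwargs": {
  "deltas": [
    [[0, 0, 0], [0, 0, 2.0], 0.8],
    [[0, 0, 0], [0, 0, 2.0], 0.8],
    [[0, 0, 0], [0, 0, 0], 0.8],
    [[0, 0, 0], [0, 0, 0], 0.8]
  ]
}}

```text
time_s: 9.1
tool_pos: [0.5715, -0.0159, 0.1643]
orientation: [3.141, -0.001, 0.42]
contact_force: [0.5, -0.1, -2.6]
width: 0.57
finger_force: 53.8
```

Run:
```python
from go import *
from workcell import capture
go(np.array([.5706,-.0163,.136]),soleR(.42,0)*FL)
T=[];F=[]
for i in range(20):
    q=capture("scene"); s=readout.get_state();T.append(s["wrist_torque"]);F.append(s["contact_force"])
print(rot(s["orientation"]).inv().apply(T).mean(0),np.mean(F,0))
cv2.imwrite("pics/over.png",cv2.resize(q["img"][90:270,170:380],None,fx=3.3,fy=3.3,interpolation=cv2.INTER_CUBIC)[:,:,::-1])
```

```text
t 9.10 shift cm [-0.1  -0.    2.83] turn [ 0.0008 -0.0011  0.    ]
[0.00772431 0.04437489 0.00865433] [ 0.09665095 -0.06427601 -3.22627884]
```

View pics/over.png

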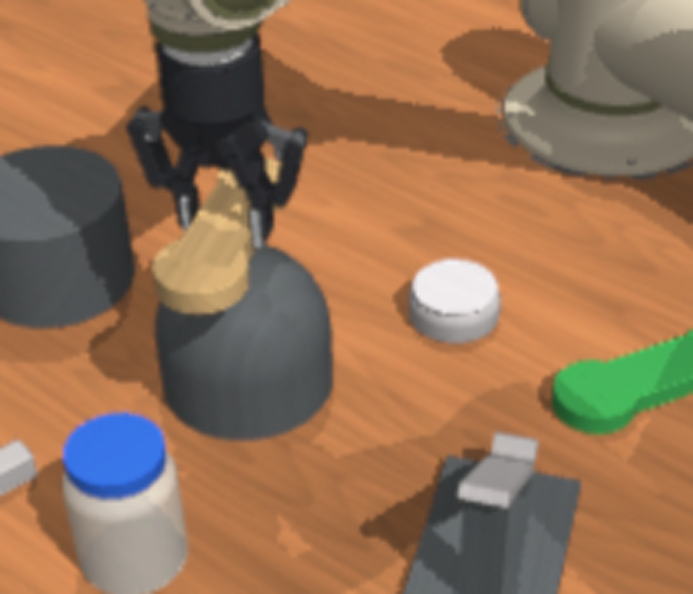

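The sole hangs level over the dome, with the toe at (200,280) in the crop. The jar, tin and green sole are clear. Now I lower it gently.

{"fn": "send_rows", "kwargs": {
  "deltas": [
    [[0, 0, 0], [-0.1, 0, 1.2], 0.8],
    [[0, 0, 0], [0, 0, 0.8], 0.8],
    [[0, 0, 0], [0, 0, 0], 0.8]
  ]
}}

```text
time_s: 10.48
tool_pos: [0.5697, -0.0163, 0.1423]
orientation: [-3.14, 0.002, 0.42]
contact_force: [0.8, 0.3, -3.7]
width: 0.57
finger_force: 53.9
```

{"fn": "send_rows", "kwargs": {
  "deltas": [
    [[0, 0, 0], [0, 0, 0.2], 0.8],
    [[0, 0, 0], [0, 0, 0], 0.8]
  ]
}}

```text
time_s: 10.72
tool_pos: [0.5702, -0.0164, 0.1414]
orientation: [3.141, -0.0, 0.42]
contact_force: [-0.4, 0.2, -3.8]
width: 0.572
finger_force: 53.9
```

{"fn": "send_rows", "kwargs": {
  "deltas": [
    [[0, 0, 0], [0, 0, 0.2], 0.8],
    [[0, 0, 0], [0, 0, 0], 0.8]
  ]
}}

```text
time_s: 10.98
tool_pos: [0.5701, -0.0164, 0.1393]
orientation: [-3.142, 0.0, 0.42]
contact_force: [0.1, -0.2, -3.4]
width: 0.574
finger_force: 53.9
```

{"fn": "send_rows", "kwargs": {
  "deltas": [
    [[0, 0, 0], [0, 0, 0.15], 0.8],
    [[0, 0, 0], [0, 0, 0], 0.8]
  ]
}}

```text
time_s: 11.22
tool_pos: [0.5701, -0.0164, 0.1378]
orientation: [-3.141, 0.0, 0.42]
contact_force: [-0.5, -0.4, -4.1]
width: 0.573
finger_force: 53.9
```

{"fn": "send_rows", "kwargs": {
  "deltas": [
    [[0, 0, 0], [0, 0, 0.15], 0.8],
    [[0, 0, 0], [0, 0, 0], 0.8]
  ]
}}

```text
time_s: 11.48
tool_pos: [0.5701, -0.0164, 0.1363]
orientation: [-3.141, 0.0, 0.42]
contact_force: [-0.1, -0.1, -2.4]
width: 0.572
finger_force: 53.9
```

{"fn": "send_rows", "kwargs": {
  "deltas": [
    [[0, 0, 0], [0, 0, 0.1], 0.8],
    [[0, 0, 0], [0, 0, 0], 0.8]
  ]
}}

```text
time_s: 11.72
tool_pos: [0.5702, -0.0164, 0.1357]
orientation: [3.141, -0.0, 0.42]
contact_force: [0.0, 0.2, 0.5]
width: 0.569
finger_force: 54.3
```

{"fn": "send_rows", "kwargs": {
  "deltas": [
    [[0, 0, 0], [0, 0, 0.1], 0.8],
    [[0, 0, 0], [0, 0, 0], 0.8]
  ]
}}

```text
time_s: 11.98
tool_pos: [0.5703, -0.0164, 0.1356]
orientation: [3.141, -0.001, 0.42]
contact_force: [-4.0, 1.5, 8.2]
width: 0.571
finger_force: 55.3
```

{"fn": "send_rows", "kwargs": {
  "deltas": [
    [[0, 0, 0], [0, 0, -0.1], 0.8],
    [[0, 0, 0], [0, 0, 0], 0.8]
  ]
}}

```text
time_s: 12.22
tool_pos: [0.5703, -0.0164, 0.1357]
orientation: [3.141, -0.0, 0.42]
contact_force: [-1.2, 0.5, 2.9]
width: 0.573
finger_force: 54.5
```

```bash
cat > feel.py <<'E'
from go import *
from workcell import capture
import sys
T=[];F=[];Im={"top":[],"scene":[]}
for i in range(int(sys.argv[1])):
    n=("top","scene")[i%2];q=capture(n);Im[n].append(q["img"]); s=readout.get_state();T.append(s["wrist_torque"]);F.append(s["contact_force"])
C=rot(s["orientation"]).inv();print("t",s["time_s"],"tau tool",C.apply(T).mean(0).round(4),"F tool",C.apply(F).mean(0).round(3),s["tool_pos"].round(4))
E
python3 feel.py 16
```

```text
t 13.025 tau tool [ 0.2222 -0.1971  0.0137] F tool [-1.07  -1.415 -4.997] [ 0.5703 -0.0164  0.1356]
```

{"fn": "send_rows", "kwargs": {
  "deltas": [
    [[0, 0, 0], [0, 0, -0.05], 0.8],
    [[0, 0, 0], [0, 0, 0], 0.8],
    [[0, 0, 0], [0, 0, 0], 0.38],
    [[0, 0, 0], [0, 0, 0], 0.36],
    [[0, 0, 0], [0, 0, 0], 0.36]
  ],
  "squeeze": 20
}}

```text
time_s: 13.65
tool_pos: [0.5701, -0.0164, 0.1358]
orientation: [-3.142, 0.0, 0.42]
contact_force: [-0.6, -0.4, 0.6]
width: 0.639
finger_force: 0.0
```

Run:
```python
from go import *
from workcell import capture
for i in range(2): t=capture("top");q=capture("scene")
s=readout.get_state();print(s["time_s"],s["contact_force"],s["finger_force"],s["width"])
a=cv2.resize(t["img"][165:275,276:376],None,fx=4,fy=4,interpolation=cv2.INTER_CUBIC);b=cv2.resize(q["img"][120:230,195:295],None,fx=4,fy=4,interpolation=cv2.INTER_CUBIC)
cv2.imwrite("pics/rel.png",np.hstack([a,b])[:,:,::-1])
```

```text
13.85 [-0.48938078  1.07002331  0.0634206 ] 0.0 0.6409536159947827
```

View pics/rel.png

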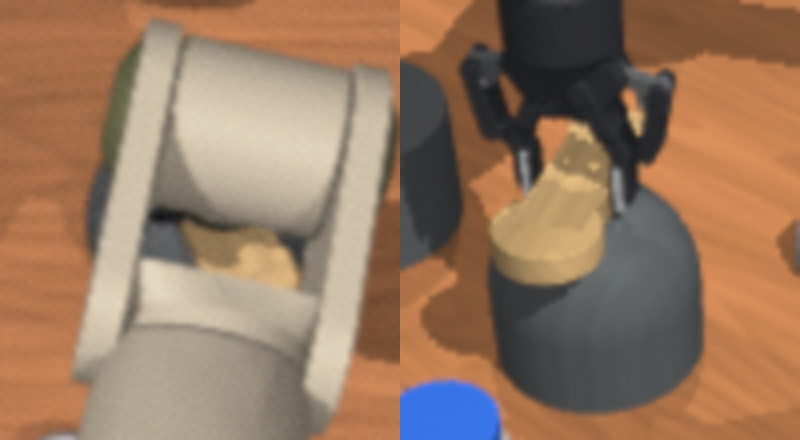

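The sole sits freely between the open pads on the dome, toe at crop-right (550,240), and looks near level. I'll fit its tilt and check whether it moves.

```bash
cat > tilt.py <<'E'
from fit import *
from go import *
from workcell import capture
import sys
xs=[]
for k in range(int(sys.argv[1])):
    for i in range(3): q=capture("scene");t=capture("top")
    b=(205,125,300,205);m=mask(q,b)
    V=[(q,m,b)]
    if len(sys.argv)>2:
        bt=(260,160,400,280);V.append((t,mask(t,bt),bt))
    else:
        # ignore non-sole pixels inside the gripper zone: rows above the toe
        y1=np.nonzero(m)[0].max(); b=(205,y1-24,300,y1+8); V=[(q,m,b)]
    p0=[.5687,-.0165,.133,.42,0,0]
    x,f,n=fit(V,p0,(lambda x:3e4*x[5]**2+1e6*(x[2]-.133)**2) if len(V)>1 else (lambda x:1e6*((x[:2]-p0[:2])**2).sum()+1e6*(x[2]-.133)**2+1e5*x[5]**2+1e5*(x[3]-.42)**2))
    print("%.2f"%readout.get_state()["time_s"],x.round(4),round(f,1),n)
E
python3 tilt.py 3
```

```text
14.15 [ 0.57   -0.0183  0.1337  0.4199  0.0703  0.0011] 38.3 [848]
14.45 [ 0.5699 -0.0184  0.1337  0.4197  0.0694  0.0006] 37.9 [848]
14.75 [ 5.696e-01 -1.860e-02  1.344e-01  4.184e-01  5.660e-02  4.000e-04] 39.1 [849]
```

{"fn": "send_rows", "kwargs": {
  "deltas": [
    [[0, 0, 0], [0, 0, 0], 0.2],
    [[0, 0, 0], [0, 0, 0], 0],
    [[0, 0, 0], [0, 0, -0.5], 0],
    [[0, 0, 0], [0, 0, -2.0], 0],
    [[0, 0, 0], [0, 0, -4.0], 0]
  ]
}}

```text
time_s: 15.38
tool_pos: [0.5695, -0.0163, 0.2008]
orientation: [-3.14, 0.002, 0.42]
contact_force: [0.3, -0.1, 0.1]
width: 1.0
finger_force: 0.0
```

{"fn": "send_rows", "kwargs": {
  "deltas": [
    [[0, 0, 0], [0, 0, -4.0], 0],
    [[0, 0, 0], [-5.5, 0, 0], 0],
    [[0, 0, 0], [-6, 0, 0], 0],
    [[0, 0, 0], [-6, 0, 0], 0],
    [[0, 0, 0], [-5, 0, 0], 0]
  ]
}}

```text
time_s: 16.0
tool_pos: [0.3629, -0.1084, 0.2413]
orientation: [3.141, -0.0, 0.42]
contact_force: [-0.4, -0.9, 0.2]
width: 1.002
finger_force: 0.0
```

```bash
python3 tilt.py 3 both
python3 - <<'E'
from fit import *
from workcell import capture
t=capture("top");q=capture("scene")
a=cv2.resize(t["img"][165:275,276:376],None,fx=4,fy=4,interpolation=cv2.INTER_CUBIC);b=cv2.resize(q["img"][120:230,195:295],None,fx=4,fy=4,interpolation=cv2.INTER_CUBIC)
cv2.imwrite("pics/free.png",np.hstack([a,b])[:,:,::-1])
E
```

```text
16.30 [ 0.5696 -0.0194  0.1322  0.4131  0.084   0.0063] 127.5 [1086, 1793]
16.60 [ 0.5696 -0.0195  0.1323  0.4119  0.0776  0.0041] 120.0 [1091, 1787]
16.90 [ 0.5696 -0.0194  0.1323  0.4119  0.0791  0.0051] 132.1 [1091, 1796]
```

View pics/free.png

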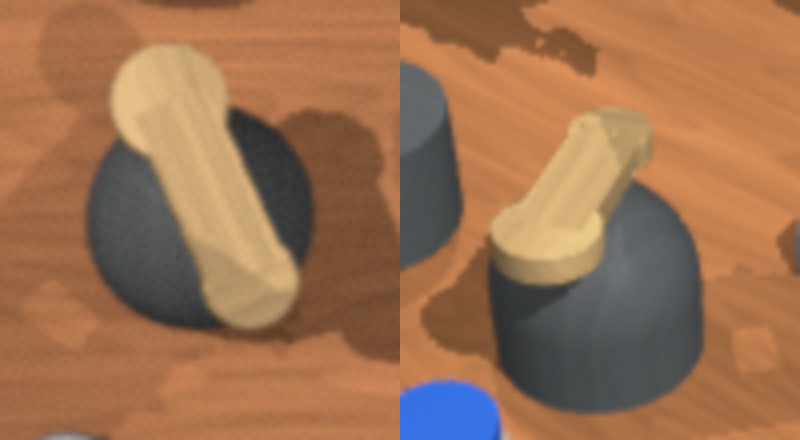

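The sole balances alone on the dome: toe at crop-left (170,95), heel at (255,290), still in three fits. It rests about 0.08 rad (4.5°) toe-up, so its balance point is about 5 mm too far to the heel side. I'll regrip it near the balance point and move it 5 mm toward the toe.

Run:
```python
from go import *
go(np.array([.5565,-.0225,.2]),soleR(.42,0)*FL)
```

```text
t 17.00 shift cm [21.    0.    4.09] turn [-0.      0.     -0.0002]
```

{"fn": "send_rows", "kwargs": {
  "deltas": [
    [[0, 0, 0], [5, 0, 0], 0],
    [[0, 0, 0], [6, 0, 0], 0],
    [[0, 0, 0], [6, 0, 0], 0],
    [[0, 0, 0], [4, 0, 0], 0],
    [[0, 0.078, 0], [0, 0, 0], 0]
  ]
}}

```text
time_s: 17.62
tool_pos: [0.5588, -0.0211, 0.2394]
orientation: [-3.141, -0.079, 0.423]
contact_force: [-0.7, -1.0, -0.8]
width: 1.001
finger_force: 0.0
```

{"fn": "send_rows", "kwargs": {
  "deltas": [
    [[0, 0, 0], [0, 0, 3.0], 0],
    [[0, 0, 0], [0, 0, 0], 0]
  ]
}}

```text
time_s: 17.88
tool_pos: [0.5578, -0.0214, 0.2093]
orientation: [-3.139, -0.075, 0.42]
contact_force: [-0.1, 0.6, 0.8]
width: 0.997
finger_force: 0.0
```

Run:
```python
from go import *
go(np.array([.5565,-.0225,.1365]),soleR(.42,0.078)*FL)
```

```text
t 17.88 shift cm [-0.7   0.07  7.25] turn [-0.0028  0.0034 -0.0005]
```

{"fn": "send_rows", "kwargs": {
  "deltas": [
    [[0, 0, 0], [-0.7, 0.05, 3.5], 0],
    [[0, 0, 0], [0, 0, 2.5], 0],
    [[0, 0, 0], [0, 0, 1.2], 0],
    [[0, 0, 0], [0, 0, 0], 0]
  ]
}}

```text
time_s: 18.38
tool_pos: [0.5578, -0.0226, 0.139]
orientation: [-3.142, -0.078, 0.42]
contact_force: [0.3, 0.1, 0.2]
width: 1.003
finger_force: 0.0
```

{"fn": "send_rows", "kwargs": {
  "deltas": [
    [[0, 0, 0], [0, 0, 0], 0.2],
    [[0, 0, 0], [0, 0, 0], 0.34],
    [[0, 0, 0], [0, 0, 0], 0.38],
    [[0, 0, 0], [0, 0, 0], 0.5],
    [[0, 0, 0], [0, 0, 0], 0.5]
  ],
  "squeeze": 30
}}

```text
time_s: 19.0
tool_pos: [0.5579, -0.0227, 0.1393]
orientation: [3.14, -0.079, 0.42]
contact_force: [-0.4, -1.0, 5.6]
width: 0.574
finger_force: 31.6
```

{"fn": "send_rows", "kwargs": {
  "deltas": [
    [[0, 0, 0], [0, 0, 0], 0.8],
    [[0, 0, 0], [0, 0, -1.0], 0.8],
    [[0, 0, 0], [0, 0, -1.0], 0.8],
    [[0, -0.078, 0], [0, 0, 0], 0.8],
    [[0, 0, 0], [0, 0, 0], 0.8]
  ],
  "squeeze": 50
}}

```text
time_s: 19.62
tool_pos: [0.5566, -0.0229, 0.1587]
orientation: [-3.142, -0.001, 0.421]
contact_force: [0.1, -0.4, -3.6]
width: 0.569
finger_force: 53.1
```

```bash
python3 feel.py 24; python3 -c "
from go import *
go(np.array([.5579+.0046,-.0227+.002,.139]),soleR(.42,0)*FL)"
```

```text
t 20.825 tau tool [0.0007 0.0062 0.0014] F tool [-0.125  0.091  3.322] [ 0.5561 -0.0232  0.1586]
t 20.82 shift cm [0.68 0.03 1.96] turn [-0.      0.     -0.0002]
```

{"fn": "send_rows", "kwargs": {
  "deltas": [
    [[0, 0, 0], [0.63, 0.02, 0.5], 0.8],
    [[0, 0, 0], [0, 0, 1.0], 0.8],
    [[0, 0, 0], [0, 0, 0.3], 0.8],
    [[0, 0, 0], [0, 0, 0], 0.8]
  ]
}}

```text
time_s: 21.32
tool_pos: [0.5618, -0.0208, 0.1403]
orientation: [-3.141, 0.001, 0.42]
contact_force: [1.0, -1.4, -3.0]
width: 0.568
finger_force: 53.1
```

{"fn": "send_rows", "kwargs": {
  "deltas": [
    [[0, 0, 0], [0, 0, 0.15], 0.8],
    [[0, 0, 0], [0, 0, 0], 0.8]
  ]
}}

```text
time_s: 21.58
tool_pos: [0.5621, -0.0209, 0.1394]
orientation: [3.141, -0.001, 0.42]
contact_force: [-0.3, 1.4, -1.3]
width: 0.574
finger_force: 53.3
```

Nearly all the weight is on the dome.

{"fn": "send_rows", "kwargs": {
  "deltas": [
    [[0, 0, 0], [0, 0, 0.03], 0.8],
    [[0, 0, 0], [0, 0, 0], 0.8]
  ]
}}

```text
time_s: 21.82
tool_pos: [0.5621, -0.0209, 0.1393]
orientation: [3.141, -0.001, 0.42]
contact_force: [-1.9, 0.5, 4.9]
width: 0.572
finger_force: 53.8
```

{"fn": "send_rows", "kwargs": {
  "deltas": [
    [[0, 0, 0], [0, 0, 0], 0.38],
    [[0, 0, 0], [0, 0, 0], 0.36],
    [[0, 0, 0], [0, 0, 0], 0.36],
    [[0, 0, 0], [0, 0, 0], 0.2],
    [[0, 0, 0], [0, 0, 0], 0]
  ]
}}

```text
time_s: 22.45
tool_pos: [0.5619, -0.0208, 0.1388]
orientation: [-3.142, 0.0, 0.42]
contact_force: [-0.4, -0.5, -0.2]
width: 0.98
finger_force: 0.0
```

{"fn": "send_rows", "kwargs": {
  "deltas": [
    [[0, 0, 0], [0, 0, 0], 0],
    [[0, 0, 0], [0, 0, -0.5], 0],
    [[0, 0, 0], [0, 0, -2], 0],
    [[0, 0, 0], [0, 0, -4], 0],
    [[0, 0, 0], [0, 0, -4], 0]
  ]
}}

```text
time_s: 23.08
tool_pos: [0.5618, -0.0208, 0.2453]
orientation: [-3.142, 0.0, 0.42]
contact_force: [0.2, 0.7, 0.4]
width: 1.003
finger_force: 0.0
```

{"fn": "send_rows", "kwargs": {
  "deltas": [
    [[0, 0, 0], [-6, 0, 0], 0],
    [[0, 0, 0], [-6, 0, 0], 0],
    [[0, 0, 0], [-6, 0, 0], 0],
    [[0, 0, 0], [-4, 0, 0], 0],
    [[0, 0, 0], [0, 0, 0], 0]
  ]
}}

```text
time_s: 23.7
tool_pos: [0.3596, -0.111, 0.2445]
orientation: [3.14, -0.001, 0.417]
contact_force: [0.4, 0.1, -0.3]
width: 1.002
finger_force: 0.0
```

```bash
python3 tilt.py 3 both
python3 - <<'E'
from fit import *
from workcell import capture
t=capture("top");q=capture("scene")
a=cv2.resize(t["img"][80:340,176:466],None,fx=1.4,fy=1.4,interpolation=cv2.INTER_CUBIC)[:364,:400];b=cv2.resize(q["img"][120:211,195:295],None,fx=4,fy=4,interpolation=cv2.INTER_CUBIC)
cv2.imwrite("pics/free2.png",np.hstack([a,b])[:,:,::-1])
E
```

```text
24.00 [ 0.5741 -0.019   0.1315  0.4125  0.0035  0.0014] 130.2 [1171, 1787]
24.30 [ 0.5744 -0.0186  0.1318  0.4158  0.0032  0.0058] 126.7 [1169, 1785]
24.60 [ 0.5744 -0.0185  0.1319  0.4151  0.0033  0.0039] 127.3 [1170, 1783]
```

View pics/free2.png

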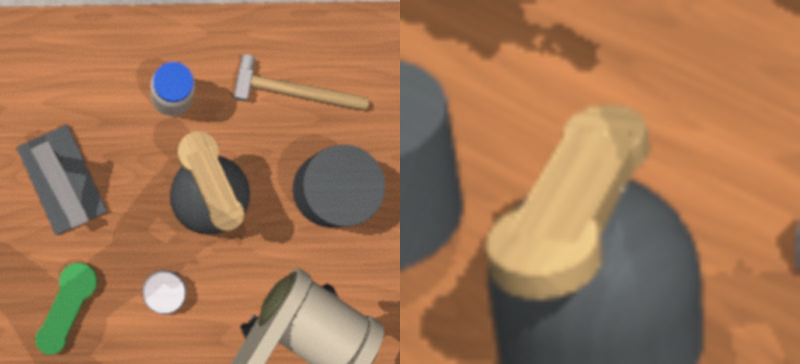

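The sole now lies level on the dome (pitch 0.003 rad, steady), at crop-left (210,185). The jar, tin, hammer and green sole have not moved, and the arm is clear.

```bash
python3 -c "
from workcell import env
print(env.job_done())"
```

```text
the job is handed in; nothing more can be done
None
```

I handed the job in with the sole balanced on the dome, right side up and level to within about 0.01 rad in the camera fits; its balance point came out near x = -15 mm, toward the heel.

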